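# Bring the amber filter over the port of the blue light box

### The job

On the blue light box, take the filter slider by its black grip tab and slide it on to its next stop, the middle one, so that the round amber filter lies over the light port and the slider has clicked home there; then let go. Leave the slider of the grey light box where it is.

Things in the scene. Friction and masses are not known exactly. Their poses are not given: they have to be found in the camera images.
- blue_box: Blue light box, fixed to the worktop, turned up to 25 deg either way: 104 mm (x) by 140 mm (y), origin under its centre. On top (56 mm), two aluminium guide rails along its y (tops at 66 mm) carry the steel filter slider, a plate 60 x 170 x 4 mm, upper face 62 mm above the worktop. The round light port is in the middle of the box's top, marked by a white line across each rail.
- blue_slide (a joint): Position (m) of the blue box's slider along the box's +y. Three sprung stops: at 0 (start, within a few mm) its open hole lies over the port, at 0.040 the amber filter, at 0.080 the black blank. About 8 to 12 N along the slide pushes it out of a stop; once past half-way to the next stop the spring pulls it on into that one (to within 3 mm), where it stays when released.
- blue_tab (a point): Centre of the upright black grip tab on the blue box's slider, 84 mm above the worktop; moves with the slider. 12 mm thick along the slide (y), 26 mm across it (x), 36 mm tall, its top at 103 mm; clear all round above its flat foot (18 x 32 mm, 5 mm tall). +y points along the slide from the first stop towards the next, +z up.
- grey_slide (a joint): The slider of the grey light box, a bystander of the same build and size as the blue one (nothing on it higher than 103 mm), beside it to the left or right, at least 20 mm away. Values as for blue_slide. It starts at its first stop (0) and must stay there.

How it is judged (in metres and radians):
At the end, for the whole second after the job is handed in: The blue box's slider rests in its middle stop (0.040 m, within 7 mm, not moving), and the grey box's slider is still at its first stop (within 10 mm) (value of joint blue_slide between 0.033 and 0.047 m and velocity of joint blue_slide between -0.005 and 0.005 m/s and value of joint grey_slide below 0.01 m); the robot touches nothing.
It fails at once if the grey box's slider is pushed out of its first stop (moved more than 15 mm) (value of joint grey_slide above 0.015 m).
It also fails if it takes over 32 s, if anything falls off the work surface, if the arm or the gripper's body presses on something with over 40 N, if the wrist force passes 120 N, or if a joint passes its speed limit or range.

### The arm

A 7-joint arm with a two-finger parallel gripper is mounted at the origin on a cart in front of the work surface, level with it; the furniture and walls round the work are solid. World frame = base frame: x ahead of the robot, y to its left, z up, the work surface at z = 0. Lengths are in m, angles in degrees, forces in N, time in s.
With the tool pointing down it reaches from about 0.4 to 0.85 m from the base axis. Payload 4.5 kg.
Tool frame: the origin (TCP) lies at the very end of the fingers, on their centre line; the grasp point (between the pads) lies 19 mm behind it (robot.tcp_to_grasp is the distance from the TCP to the grasp point, in m); z points along the fingers, y is the line along which they close (so a half turn about z gives the same grasp; the last joint's range is limited). The gripper opens to 88 mm and grips with 3 to 60 N. Pads are 18 mm wide; open, the fingers measure 123 mm over their backs; the gripper's body (75 mm by 187 mm) begins 45 mm behind the grasp point.
Start: joints at [-63.782, 39.483, -11.15, 89.685, 9.013, 51.709, -12.324], TCP at [0.257, 0.57, 0.239] pointing down, gripper open.
Joint ranges: [-172.22, 172.22], [-26.19, 119.32], [-84.43, 86.54], [7.71, 146.69], [-57.33, 237.33], [2.42, 119.75], [-152.13, 152.13]. Speed limits (degrees/s): [147.25, 147.25, 180, 180, 180, 180, 180].

### API

Orientations are given as [roll, pitch, yaw] about the fixed x, y, z axes, in that order (R = Rz(yaw) Ry(pitch) Rx(roll)).
In Python, from workcell import robot, imaging gives the robot as it stands.
- The arm moves only by the tool jog_arm, never from a script. Its argument "motion" is a list of rows, each a list of 3 entries, a list of its own where there are three numbers: the shift along the tool's x, y, z in units of 30 mm (1.0 is 30 mm), then the turn about the tool's z in units of 6 degrees (1.0 is 6 degrees), then the finger opening in mm, from 0 to 88.1. In form: [[[x, y, z], yaw, fingers], ...]. A call has 1 to 8 rows; each row is the pose to reach, as a shift and turn from the pose commanded when the call began, along the tool's axes at that moment; what a row does not reach only later rows make up. A row lasts 1/12 s, in which the tool goes at most 41.7 mm and 7.16 degrees, less where a joint would pass 70% of its speed; a pose out of reach is approached as far as the arm can. A call with a gripper value outside its range is refused whole. The fingers move at their own pace and stop on an object; the grip force is fixed at half the most. Time passes only in rows, so rows that repeat a pose let the fingers close. It gives the time, the measured TCP pose, the force, the opening and the grip force at its end, in the units of the state.
- robot.sense(): the state, without advancing time (a new reading comes with each control period).
- imaging.capture(name): name is "side" or "top" or "wrist"; returns the picture (480x640x3 uint8, red, green, blue); there is no depth.
- imaging.calibration(name): a dict with "K" (3x3 intrinsics, pixels), "pose" (4x4, takes a point from camera to world coordinates). Camera axes: x right, y up, looking along -z (the intrinsics and any distortion apply to the point x, -y, -z); pixel columns grow to the right and rows downward; lengths in m; the calibration is good to about 2 mm. A picture is of the moment at which its call begins: read the wrist's pose just before it. calibration takes no time and is no camera call; for the wrist camera it gives the pose at the moment of the call.
- robot.close_job(): hands the job in; it is judged then, once.
The state is a dict: "t": time; "joint_pos": joint angles; "joint_velocities": joint speeds; "effort": joint torques, N m; "tcp_pos": TCP position; "tcp_rot": TCP orientation; "contact_force": force on the tool from outside, world axes, zero at the start; "wrist_torque": the same for the moment, N m; "finger_gap": finger opening in m; "grasp_force": force on a finger pad.
Only numpy, scipy, OpenCV 4.12 (cv2) and the standard library are available. Lean on these libraries where they do the work, as an engineer would, in place of code of your own. Each camera call takes 0.05 s, during which the arm holds its last target. There are 200 camera calls.

## Working session

There is one attempt and no reset: what is moved stays moved. The work goes in short steps, Python scripts to look and compute and a tool call to move; the robot and the scene stay as the last step left them, time stands still between calls to the robot, and variables do not carry over. Pictures are saved under pics/ and viewed, at most 10 in all, crops included, and the job is handed in when it is done.

Besides the shell and the picture viewer there is one more tool, called after "Emit:" as name(argument=value, ...) on one line, values as JSON. jog_arm: Moves the arm, as the interface text tells. Its arguments: {"type":"object","properties":{"motion":{"type":"array"}},"required":["motion"]}

```bash
mkdir -p pics; python3 - <<'E'
from workcell import robot, imaging
import cv2,numpy as np
s=robot.sense();print(s['t'],s['tcp_pos'],s['tcp_rot'],s['finger_gap'])
for n in("top","side"):
    c=imaging.calibration(n);print(n,c)
    cv2.imwrite(f"pics/{n}0.png",imaging.capture(n)[:,:,::-1])
E
```

```text
0.0 [0.25678021 0.56913128 0.2379222 ] [-1.79895489e+02  7.83146224e-03  1.55727092e+02] 0.08808748122296246
top {'K': array([[533.66755677,   0.        , 320.26683876],
       [  0.        , 533.66755677, 244.48752746],
       [  0.        ,   0.        ,   1.        ]]), 'pose': array([[ 0.00647195,  0.98505064, -0.17214339,  0.37475044],
       [-0.99975993,  0.00997763,  0.01950742,  0.00176614],
       [ 0.02093338,  0.17197581,  0.98487873,  0.91314744],
       [ 0.        ,  0.        ,  0.        ,  1.        ]])}
side {'K': array([[599.56065142,   0.        , 318.88917297],
       [  0.        , 599.56065142, 243.79382218],
       [  0.        ,   0.        ,   1.        ]]), 'pose': array([[ 0.99384761,  0.06797015, -0.08744701,  0.43613419],
       [-0.11069737,  0.58387755, -0.80425935, -0.79077346],
       [-0.00360728,  0.80899139,  0.58780943,  0.68408341],
       [ 0.        ,  0.        ,  0.        ,  1.        ]])}
```

View pics/top0.png

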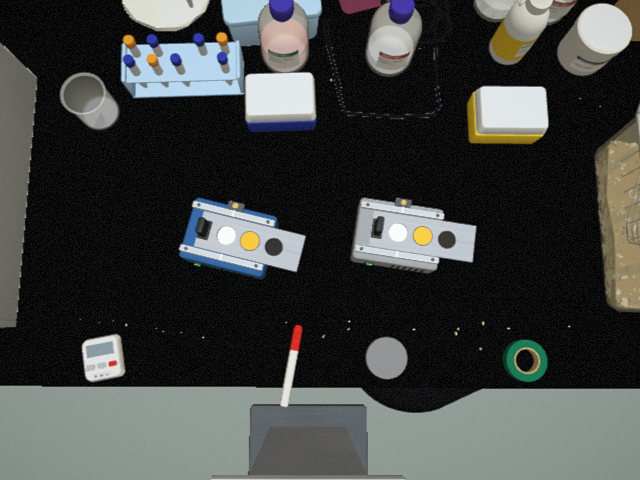

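View pics/side0.png

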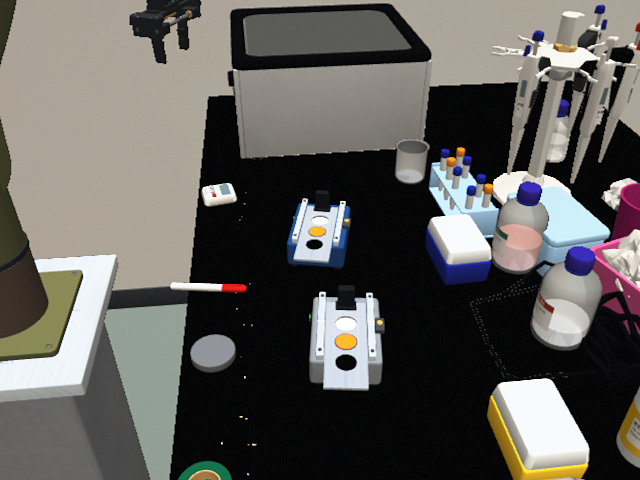

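The top view shows the blue box on the left, with its tab near (203,228) and its holes at (227,236), (250,241) and (274,247). The slider therefore has to go left in the image, about world +y. The grey box is to the right of it, with its tab near (377,227).

```bash
cat > h.py <<'E'
import numpy as np
from workcell import imaging
def ray(cal,u,v,z):
    K,P=cal["K"],cal["pose"]
    d=np.linalg.inv(K)@[u,v,1]; d=P[:3,:3]@[d[0],-d[1],-d[2]]
    o=P[:3,3]; return o+d*(z-o[2])/d[2]
def proj(cal,p):
    P=cal["pose"];c=P[:3,:3].T@(np.array(p)-P[:3,3]); q=cal["K"]@[c[0],-c[1],-c[2]]; return q[:2]/q[2]
E
python3 - <<'E'
import cv2,numpy as np
from h import *
c=imaging.calibration("top")
im=cv2.imread("pics/top0.png")
roi=im[190:285,170:315]
hsv=cv2.cvtColor(im,cv2.COLOR_BGR2HSV)
def cen(m,x0,x1,y0,y1):
    k=np.zeros_like(m);k[y0:y1,x0:x1]=m[y0:y1,x0:x1]
    n,l,s,ce=cv2.connectedComponentsWithStats(k);i=1+s[1:,4].argmax();return ce[i],s[i]
g=im.max(2)
pts={}
for n,m,b in[("open",(im.min(2)>235).astype(np.uint8),(215,240,224,248)),
 ("amber",((hsv[...,1]>120)&(hsv[...,0]<35)).astype(np.uint8),(238,262,228,254)),
 ("black",(g<90).astype(np.uint8),(262,286,234,260)),("tab",(g<70).astype(np.uint8),(192,216,212,242))]:
    ce,s=cen(m,*b);z=.1 if n=="tab" else .061
    pts[n]=ray(c,*ce,z);print(n,ce,s,pts[n].round(4))
d=pts["open"]-pts["black"];print(np.linalg.norm(d),np.degrees(np.arctan2(d[1],d[0])))
A=cv2.resize(im[190:285,170:315],None,fx=5,fy=5,interpolation=cv2.INTER_CUBIC)
cv2.imwrite("pics/tc.png",A)
s=cv2.imread("pics/side0.png");cv2.imwrite("pics/sc.png",cv2.resize(s[180:275,270:370],None,fx=6,fy=6,interpolation=cv2.INTER_CUBIC))
E
```

```text
open [226.13389121 235.14225941] [218 227  17  17 239] [0.5375 0.1375 0.061 ]
amber [249.35471698 240.54716981] [241 232  18  18 265] [0.529  0.0997 0.061 ]
black [273.17982456 246.49561404] [265 238  17  18 228] [0.5196 0.061  0.061 ]
tab [203.04081633 227.92857143] [196 218  15  21 196] [0.5411 0.1674 0.1   ]
0.07856144207204116 76.83515806838385
```

View pics/tc.png

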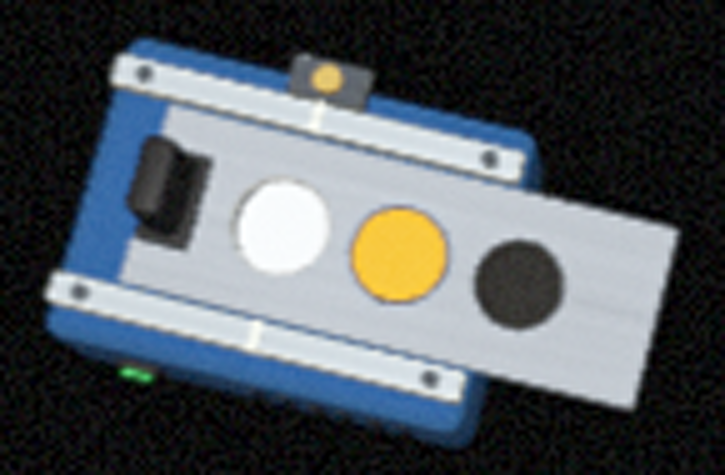

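View pics/sc.png

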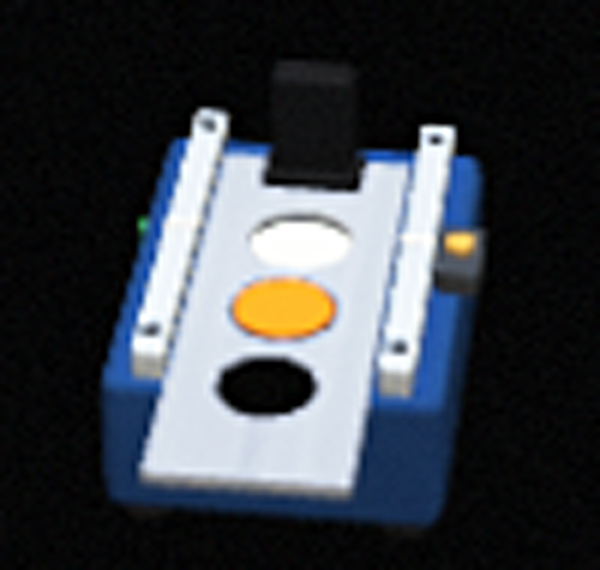

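```bash
cat >> h.py <<'E'
def to_tool(p,tcp,yaw):  # shift in units of 30 mm along tool axes (tool pointing down)
    a=np.radians(yaw);d=np.array(p)-tcp
    return np.array([d[0]*np.cos(a)+d[1]*np.sin(a), d[0]*np.sin(a)-d[1]*np.cos(a), -d[2]])/.03
E
python3 - <<'E'
from h import *
from workcell import robot
t,s=imaging.calibration("top"),imaging.calibration("side")
ax=np.array([np.cos(np.radians(76.8)),np.sin(np.radians(76.8)),0])
f=lambda u,v,o,k:(u/k+o[0],v/k+o[1])
print("top face",ray(t,*f(153,182,(170,190),5),.103))
print("foot",ray(t,*f(200,201,(170,190),5),.067)+.009*ax)
print("side top front edge+6",ray(s,*f(315,67,(270,180),6),.103)+.006*ax)
print("side foot edge+9",ray(s,*f(314,182,(270,180),6),.065)+.009*ax)
o=ray(t,226.1,235.1,.061)
print("cabinet",ray(s,243,153,0),ray(s,425,127,0))
print("hole-tab dist along ax",(ray(t,*f(153,182,(170,190),5),.103)-o)@ax)
st=robot.sense()
print(to_tool([.543,.171,.2],st['tcp_pos'],st['tcp_rot'][2]), to_tool([.33,.33,.24],st['tcp_pos'],st['tcp_rot'][2]))
E
```

```text
top face [0.54281607 0.17060044 0.103     ]
foot [0.54625706 0.17151721 0.067     ]
side top front edge+6 [0.54926227 0.17620399 0.103     ]
side foot edge+9 [0.54878788 0.17192353 0.065     ]
cabinet [0.39484599 0.54354784 0.        ] [0.87526712 0.63565109 0.        ]
hole-tab dist along ax 0.03333926194546726
[-14.152491    -8.17524542   1.26625789] [-5.50113258 -6.26370221 -0.06707544]
```

Emit:
jog_arm(motion=[[[-0.3,-0.4,0],-0.2,88],[[-1,-1.2,0],-0.5,88],[[-1.9,-2.2,0],-0.8,88],[[-2.8,-3.2,0],-1.1,88],[[-3.7,-4.2,0],-1.4,88],[[-4.6,-5.2,0],-1.7,88],[[-5.2,-5.9,0],-1.85,88],[[-5.5,-6.3,0],-1.85,88]])

```text
t: 0.77
tcp_pos: [0.3308, 0.3246, 0.2384]
tcp_rot: [-179.8, 0.0, 166.6]
contact_force: [0.4, -0.2, 0.3]
finger_gap: 0.0883
grasp_force: 0.0
```

```bash
python3 - <<'E'
from h import *
from workcell import robot
st=robot.sense();print(st['t'],st['tcp_pos'],st['tcp_rot'],st['contact_force'])
a=np.radians(76.8)
print(to_tool([.546,.172,.2],st['tcp_pos'],st['tcp_rot'][2]))
E
```

```text
0.7667 [0.3308068  0.32463038 0.23837192] [-1.79775369e+02  3.23407741e-02  1.66586779e+02] [ 0.43076361 -0.18490172  0.32002264]
[-8.1576423  -3.28493707  1.27906385]
```

Emit:
jog_arm(motion=[[[-0.4,-0.2,0],0,88],[[-1.4,-0.6,0.1],0,88],[[-2.6,-1.1,0.3],0,88],[[-3.8,-1.6,0.5],0,88],[[-5.0,-2.1,0.7],0,88],[[-6.2,-2.6,0.9],0,88],[[-7.3,-3.0,1.0],0,88],[[-8.15,-3.3,1.0],0,88]])

```text
t: 1.43
tcp_pos: [0.5471, 0.174, 0.2075]
tcp_rot: [-179.9, -0.0, 166.6]
contact_force: [0.4, 0.2, -0.1]
finger_gap: 0.0877
grasp_force: 0.0
```

Emit:
jog_arm(motion=[[[0,0,0],0,88],[[0,0,0],0,88],[[0,0,0],0,88]])

```text
t: 1.68
tcp_pos: [0.5442, 0.1781, 0.2084]
tcp_rot: [180.0, -0.1, 166.9]
contact_force: [-0.8, 0.3, -1.1]
finger_gap: 0.088
grasp_force: 0.0
```

```bash
python3 - <<'E'
from h import *
from workcell import robot
import cv2
st=robot.sense();print(st['t'],st['tcp_pos'],st['tcp_rot'],st['contact_force'])
c=imaging.calibration("wrist");print(c)
im=imaging.capture("wrist")[:,:,::-1].copy();cv2.imwrite("pics/w0.png",im)
print(proj(c,[.546,.172,.103]))
E
```

```text
1.6833 [0.54418053 0.17809342 0.20837544] [ 1.79989329e+02 -8.92661650e-02  1.66861534e+02] [-0.81727793  0.34337125 -1.14651761]
{'K': array([[334.28197529,   0.        , 315.72118225],
       [  0.        , 334.28197529, 241.19125841],
       [  0.        ,   0.        ,   1.        ]]), 'pose': array([[ 2.27564711e-01, -9.35328783e-01, -2.70877040e-01,
         4.74829512e-01],
       [ 9.73762926e-01,  2.18509672e-01,  6.35553797e-02,
         1.94112935e-01],
       [-2.55922649e-04, -2.78232981e-01,  9.60513583e-01,
         3.54964770e-01],
       [ 0.00000000e+00,  0.00000000e+00,  0.00000000e+00,
         1.00000000e+00]])}
[309.01213797 242.83886001]
```

View pics/w0.png

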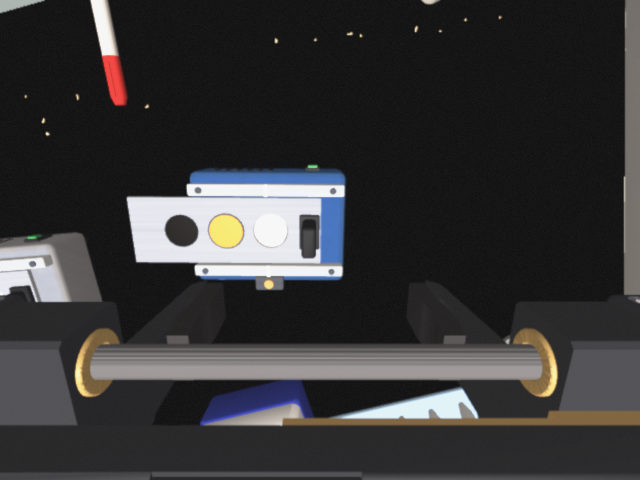

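The wrist view shows the tab at about (309,241), and my estimate projects to (309,243), so they agree. The fingers straddle the tab along the slide. Next I go down.

Emit:
jog_arm(motion=[[[-0.05,-0.1,0.3],0,88],[[-0.05,-0.15,0.9],0,88],[[-0.05,-0.15,1.6],0,88],[[-0.05,-0.15,2.4],0,88],[[-0.05,-0.15,3.1],0,88],[[-0.05,-0.15,3.7],0,88],[[-0.05,-0.15,4.1],0,88],[[-0.05,-0.15,4.3],0,88]])

```text
t: 2.4
tcp_pos: [0.544, 0.1731, 0.0779]
tcp_rot: [-179.9, -0.1, 166.9]
contact_force: [-0.3, -0.8, 0.2]
finger_gap: 0.0882
grasp_force: 0.0
```

Emit:
jog_arm(motion=[[[0,0,0],0,88],[[0,0,0],0,88],[[0,0,0],0,88],[[0,0,0],0,88]])

```text
t: 2.73
tcp_pos: [0.5463, 0.1731, 0.0808]
tcp_rot: [179.9, 0.1, 166.8]
contact_force: [-0.2, -0.4, 0.0]
finger_gap: 0.0881
grasp_force: 0.0
```

```bash
python3 - <<'E'
from h import *
from workcell import robot
import cv2
st=robot.sense();print(st['t'],st['tcp_pos'],st['tcp_rot'],st['contact_force'])
c=imaging.calibration("wrist")
im=imaging.capture("wrist")[:,:,::-1].copy();cv2.imwrite("pics/w1.png",im)
print(proj(c,[.546,.172,.103]))
E
```

```text
2.7333 [0.5462984  0.17305708 0.0807546 ] [1.79928467e+02 9.35364738e-02 1.66818250e+02] [-0.20892174 -0.40980133  0.01802359]
[313.63273859 322.32023474]
```

View pics/w1.png

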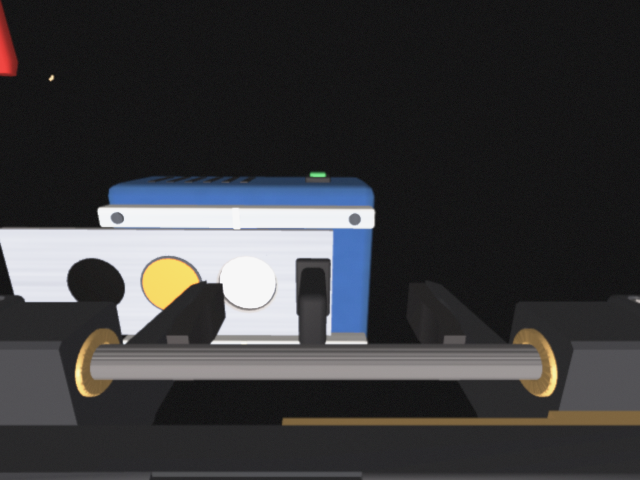

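The tab is centred between the fingers, at column 313 against a finger centre of 316, and lines up across the slide. I close the fingers.

Emit:
jog_arm(motion=[[[0,0,0],0,40],[[0,0,0],0,20],[[0,0,0],0,5],[[0,0,0],0,5],[[0,0,0],0,5],[[0,0,0],0,5],[[0,0,0],0,5],[[0,0,0],0,5]])

```text
t: 3.45
tcp_pos: [0.5456, 0.1727, 0.0797]
tcp_rot: [180.0, -0.0, 166.8]
contact_force: [-0.2, -0.4, -0.4]
finger_gap: 0.0367
grasp_force: 0.0
```

Emit:
jog_arm(motion=[[[0,0,0],0,5],[[0,0,0],0,5],[[0,0,0],0,5],[[0,0,0],0,5]])

```text
t: 3.78
tcp_pos: [0.5454, 0.1719, 0.0797]
tcp_rot: [-179.9, -0.0, 166.8]
contact_force: [-0.7, -1.0, 2.2]
finger_gap: 0.0116
grasp_force: 30.0
```

Emit:
jog_arm(motion=[[[0,0.1,0],0,5],[[0,0.2,0],0,5],[[0,0.3,0],0,5],[[0,0.4,0],0,5],[[0,0.5,0],0,5],[[0,0.6,0],0,5],[[0,0.7,0],0,5],[[0,0.8,0],0,5]])

```text
t: 4.45
tcp_pos: [0.5509, 0.1947, 0.0797]
tcp_rot: [-179.9, -0.0, 166.7]
contact_force: [0.2, -0.6, -0.3]
finger_gap: 0.012
grasp_force: 30.0
```

Emit:
jog_arm(motion=[[[0,0.1,0],0,5],[[0,0.2,0],0,5],[[0,0.3,0],0,5],[[0,0.4,0],0,5],[[0,0.5,0],0,5],[[0,0.53,0],0,5],[[0,0.53,0],0,5],[[0,0.53,0],0,5]])

```text
t: 5.12
tcp_pos: [0.5546, 0.2105, 0.0797]
tcp_rot: [-179.9, -0.0, 166.8]
contact_force: [-0.3, -5.3, 1.8]
finger_gap: 0.0117
grasp_force: 30.0
```

```bash
python3 - <<'E'
from h import *
from workcell import robot
import cv2
st=robot.sense();print(st['t'],st['tcp_pos'],st['contact_force'],st['finger_gap'],st['grasp_force'])
im=imaging.capture("top")[:,:,::-1].copy()
side=imaging.capture("side")[:,:,::-1].copy()
cv2.imwrite("pics/t1.png",np.hstack([cv2.resize(im[180:290,130:330],(400,220)),cv2.resize(side[150:285,260:380],(240,270))[:220]]))
E
```

```text
5.1167 [0.55461423 0.21046528 0.07966611] [-0.27585025 -5.34032919  1.77311568] 0.011663907592137136 29.993829913437366
```

View pics/t1.png

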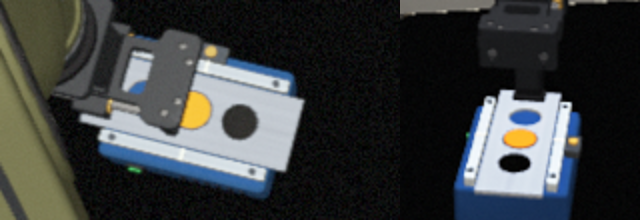

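The TCP moved about 39.7 mm, and the amber filter now sits between the white port marks. I release and go up.

Emit:
jog_arm(motion=[[[0,0,0],0,30],[[0,0,0],0,50],[[0,0,0],0,50],[[0,0,0],0,50],[[0,0,0],0,50],[[0,0,0],0,50],[[0,0,0],0,50],[[0,0,0],0,50]])

```text
t: 5.88
tcp_pos: [0.5547, 0.2117, 0.0797]
tcp_rot: [180.0, 0.0, 166.8]
contact_force: [0.3, -0.1, -0.2]
finger_gap: 0.0496
grasp_force: 0.0
```

Emit:
jog_arm(motion=[[[0,0,-0.2],0,50],[[0,0,-0.7],0,50],[[0,0,-1.4],0,50],[[0,0,-2.1],0,50],[[0,0,-2.9],0,50],[[0,0,-3.6],0,50],[[0,0,-4.1],0,50],[[0,0,-4.3],0,50]])

```text
t: 6.55
tcp_pos: [0.5558, 0.2122, 0.2116]
tcp_rot: [179.8, 0.2, 166.8]
contact_force: [0.2, -0.1, -0.6]
finger_gap: 0.0497
grasp_force: 0.0
```

Emit:
jog_arm(motion=[[[0.3,0,0],0,50],[[0.9,0,0],0,50],[[1.6,0,0],0,50],[[2.3,0,0],0,50],[[3.0,0,0],0,50],[[3.6,0,0],0,50],[[4,0,0],0,50],[[4,0,0],0,50]])

```text
t: 7.22
tcp_pos: [0.4337, 0.2393, 0.2078]
tcp_rot: [-179.9, -0.2, 167.1]
contact_force: [-0.5, -0.1, 1.2]
finger_gap: 0.0501
grasp_force: 0.0
```

```bash
python3 - <<'E'
from h import *
from workcell import robot
import cv2
st=robot.sense();print(st['t'],st['tcp_pos'],st['contact_force'],st['finger_gap'])
im=imaging.capture("top")[:,:,::-1].copy()
side=imaging.capture("side")[:,:,::-1].copy()
old=cv2.imread("pics/side0.png")
s=imaging.calibration("side")
def amb(i):
    h=cv2.cvtColor(i,cv2.COLOR_BGR2HSV);m=((h[...,1]>120)&(h[...,0]>8)&(h[...,0]<35)).astype(np.uint8)
    r={}
    for n,(x0,x1,y0,y1) in dict(blue=(300,335,200,245),grey=(325,365,325,355)).items():
        nn,l,st,ce=cv2.connectedComponentsWithStats(np.ascontiguousarray(m[y0:y1,x0:x1]));k=1+st[1:,4].argmax()
        r[n]=ray(s,ce[k][0]+x0,ce[k][1]+y0,.061)
    return r
a,b=amb(old),amb(side)
for n in a: d=b[n]-a[n];print(n,a[n],b[n],np.linalg.norm(d))
cv2.imwrite("pics/t2.png",np.hstack([cv2.resize(im[180:290,130:330],(400,220)),cv2.resize(side[150:285,260:380],(240,270))[:220]]))
E
```

```text
7.2167 [0.43369193 0.23929343 0.20782808] [-0.45436128 -0.07111987  1.15592101] 0.050098272663578323
blue [0.52943538 0.10146629 0.061     ] [0.53884527 0.14024664 0.061     ] 0.039905661353719486
grey [ 0.54072643 -0.18052695  0.061     ] [ 0.54072643 -0.18052695  0.061     ] 0.0
```

View pics/t2.png

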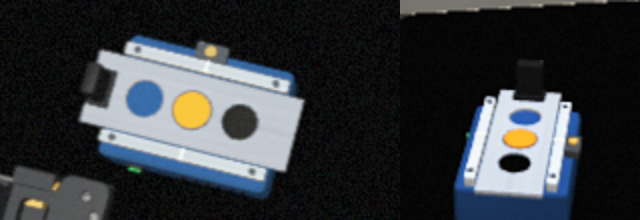

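The amber filter lies between the white port marks. It moved 39.9 mm, the grey slider did not move, and the gripper is clear.

```bash
python3 -c "
from workcell import robot
print(robot.close_job())"
```

```text
the job is handed in; nothing more can be done
None
```

The blue slider now rests at its middle stop with the amber filter over the port (measured travel 39.9 mm). The grey slider did not move, the gripper let go and is clear, and the job is handed in, though no verdict came back.

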